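# Re-home the sit-stand desk: free the stop, then hold the dial at its third click

## Task

The sit-stand desk has to be re-homed after a power cut: first push down the sprung stop knob on the smaller grey box, turn it clockwise to its released mark and let it spring up there; only then turn the spring-return dial on the larger box clockwise past its first two clicks to the third. The dial turns back if let go, so keep hold of it: finish with the gripper still holding the dial at the third click. Leave everything else on the desk where it is.

Things in the scene. Friction and masses are not known exactly. Their poses are not given: they have to be found in the camera images.
- stop_box: Stop unit: grey box 90 x 90 mm, 45 mm high, fixed to the desk, with a black knob on top (bar grip 46 mm long over a disc 48 mm across). Origin: centre of the underside, z up. A steel tick on the box at +0.6 rad (about z, from the box's x axis) marks the stopped direction, another at -0.6 rad the released one; the knob's steel line points at them.
- stop_grip (a point): Point on the knob's vertical axis, in its bar grip, 88 mm above the desk with the knob up; turns and sinks with the knob. The bar runs along the point's x axis: 46 mm long, 14 mm thick (y), reaching from 22 mm below this point to 10 mm above it. Under it the disc, 48 mm across, 10 mm thick. Nothing beside the bar above the disc.
- stop_press (a joint): How far the knob is pushed down, m: 0 up, 0.009 fully down. A spring lifts it: 3.5 N at the start of the stroke, 8 N fully down.
- stop_turn (a joint): Turn of the stop knob, rad: 0 stopped (start), grows clockwise seen from above, 1.2 released (end stop). A hidden catch blocks it (0.1 rad of play) unless the knob is down by more than 6 mm. Let go at 1.2 it springs up and is caught there; let go in between it stays down. Friction 0.03 N m.
- dial_box: Dial unit: grey box 120 x 120 mm, 45 mm high, fixed to the desk, with a black dial on top (disc 80 mm across, bar grip 70 mm long). Origin: centre of the underside, z up. One, two and three steel dots, 50 mm from the axis at +0.2, -0.2, -0.6 rad (about z, from the box's x axis), mark clicks 1, 2, 3. At rest the dial's pointer (steel line on the bar, point's +x) stands at +0.6.
- dial_grip (a point): Point on the dial's vertical axis, in its bar grip, 81 mm above the desk; turns with the dial. The bar runs along the point's x axis: 70 mm long, 14 mm thick (y), reaching from 22 mm below this point to 12 mm above it. Under it the disc, 80 mm across, 12 mm thick. Nothing beside the bar above the disc.
- dial (a joint): Turn of the dial, rad: 0 at rest (start), grows clockwise seen from above; clicks at 0.4, 0.8 and 1.2 (the third), end stop at 1.28. A spring turns it back to 0 when let go, from any click: 0.12 N m at rest, 0.26 N m at the third click, the clicks adding or taking up to 0.07 N m on the way.
- stapler: A bystander: leave it where it is. Black stapler 130 x 36 mm, 38 mm high, lying along its x axis between the two units. Origin: centre of its underside.
- mouse: A bystander: leave it where it is. White computer mouse 104 x 60 mm, 32 mm high, at the right. Origin: centre of its underside.
- phone: A bystander: leave it where it is. Phone lying flat, 150 x 74 mm, 9 mm thick, at the left. Origin: centre of its underside.
- mug: A bystander: leave it where it is. White mug 82 mm across, 95 mm high, at the far right. Origin: centre of its underside.
- pencil_cup: A bystander: leave it where it is. Dark steel pencil cup 76 mm across, 100 mm high, pencils to 165 mm, at the far left. Origin: centre of its underside.
- glasses_case: A bystander: leave it where it is. Grey glasses case 62 x 160 mm, 36 mm high, long side along its y axis, beyond the two units. Origin: centre of its underside.

How it is judged:
By the outcome, as a careful person would: the job done as asked, in the order asked, and still so for the second after the job is handed in, while the arm keeps its last pose, push and grip.
It also fails if it takes over 53 s, if anything falls off the work surface, if the arm or the gripper's body presses on something with over 40 N, if the wrist force passes 120 N, or if a joint passes its speed limit or range.

## Robot

A 6-joint arm with a two-finger parallel gripper is mounted at the origin on the work surface. World frame = base frame: x ahead of the robot, y to its left, z up, the work surface at z = 0. Lengths are in mm, angles in rad, forces in N, time in s.
With the tool pointing down it reaches from about 350 to 975 mm from the base axis. Payload 7.1 kg.
Tool frame: the origin (TCP) lies between the finger pads; the fingertips stand 17 mm ahead of it and the grasp point (between the pads) lies 2 mm behind it; z points along the fingers, y is the line along which they close (so a half turn about z gives the same grasp; the last joint's range is limited). The gripper opens to 88 mm and grips with 3 to 60 N. Pads are 20 mm wide; open, the fingers measure 115 mm over their backs; the gripper's body (75 mm by 178 mm) begins 61 mm behind the grasp point.
Start: joints at [1.274, 0.423, 1.63, -0, 1.089, -0.019], TCP at [171.369, 601.03, 239.675] pointing down, gripper open.
Joint ranges: [-3, 3], [-0.9, 2.11], [0.09, 2.58], [-1.31, 4.45], [0.11, 2.69], [-2.54, 2.54]. Speed limits (rad/s): [2.39, 2.39, 3.01, 3.14, 3.14, 3.14].

## Interface

Orientations are given as a rotation vector (axis times angle).
In Python, from workcell import ctrl gives the robot as it stands.
- The arm moves only by the shell command python3 jog.py 'ROWS' [OPENING]. ROWS is a JSON object whose key "segments" holds a list of rows, 1 to 5 of them, each of 6 numbers: dx, dy, dz in normalised numbers (1 is 250 mm), then a rotation vector rx, ry, rz in normalised numbers (1 is pi/2 rad); each row shifts and turns the commanded pose from where the row before left it, along the tool's axes as they then stand; what a row does not reach is not made up. A row lasts 1/12 s, in which the tool goes at most 41.7 mm and 0.125 rad, less where a joint would pass 70% of its speed; a pose out of reach is approached as far as the arm can. OPENING is the finger opening in mm, set as the command begins (- or left out keeps the last). The fingers move at their own pace and stop on an object; the grip force is fixed at half the most. Time passes only in rows, so rows that do not move let the fingers close. It prints the time, the measured TCP pose, the force, the opening and the grip force at its end. A shift or turn number past 1, either way, is cut back to 1. Input that does not fit is refused with a message, and nothing moves.
- ctrl.get_obs(): the state, without advancing time (a new reading comes with each control period).
- ctrl.get_image(name): name is "scene" or "side" or "wrist"; returns a dict with "img" (420x560x3 uint8, red, green, blue), "fx", "fy", "cx", "cy" (pixels), "R" (3x3) and "t" (3): a world point X has camera coordinates R X + t. Camera axes: x right, y down, z forward; pixel columns grow to the right and rows downward; lengths in mm; the calibration is good to about 2 mm. A picture is of the moment at which its call begins. There is no depth.
- ctrl.close_job(): hands the job in; it is judged then, once.
The state is a dict: "t": time; "qpos": joint angles; "qvel": joint speeds; "joint_torque": joint torques, N m; "ee_pos": TCP position; "orientation": TCP orientation; "ft_force": force on the tool from outside, world axes, zero at the start; "moment": the same for the moment, N m; "width": finger opening in mm; "grasp_force": force on a finger pad.
Only numpy, scipy, OpenCV 4.12 (cv2) and the standard library are available. Lean on these libraries where they do the work, as an engineer would, in place of code of your own. Each camera call takes 0.05 s, during which the arm holds its last target. There are 200 camera calls.

## Working session

There is one attempt and no reset: what is moved stays moved. The work goes in short steps, Python scripts to look and compute and a shell command to move; the robot and the scene stay as the last step left them, time stands still between calls to the robot, and variables do not carry over. Pictures are saved under pics/ and viewed, at most 10 in all, crops included, and the job is handed in when it is done.

```bash
ls; mkdir -p pics
python3 - <<'E'
from workcell import ctrl
import cv2,numpy as np
for n in ["scene","side"]:
    d=ctrl.get_image(n); cv2.imwrite(f"pics/{n}0.png",d["img"][:,:,::-1])
    np.savez(f"pics/{n}0.npz",**d)
    print(n,d["fx"],d["cx"],d["cy"],np.round(-d["R"].T@d["t"]))
print(ctrl.get_obs())
E
```

```text
jog.py
pics
workcell.py
scene 407.2929321269915 278.997044465222 209.57085026140157 [1282. -199.  762.]
side 405.71865925142464 280.3200344600849 208.91436054499778 [322. 756. 712.]
{'t': 0.1, 'qpos': array([ 1.27401032e+00,  4.23760317e-01,  1.63060119e+00,  9.54932146e-06,
        1.08861393e+00, -1.90109530e-02]), 'qvel': array([-9.38357667e-04, -2.82299886e-03, -4.24855584e-03,  5.43593612e-04,
       -6.75393114e-05,  6.13292613e-04]), 'joint_torque': array([-9.62814702e-04, -5.45612669e+01, -2.74324876e+01,  6.44194731e-02,
        1.89311674e-02,  1.29663303e-05]), 'ee_pos': array([171.22464107, 600.58972126, 238.98685111]), 'orientation': array([-4.34902149e-01, -3.11111577e+00,  2.14279434e-03]), 'ft_force': array([ 0.7948175 , -0.3642254 ,  0.90618693]), 'moment': array([-0.01873381, -0.0270923 ,  0.0463532 ]), 'grasp_force': 0.0, 'width': 87.70445145355542}
```

View pics/scene0.png

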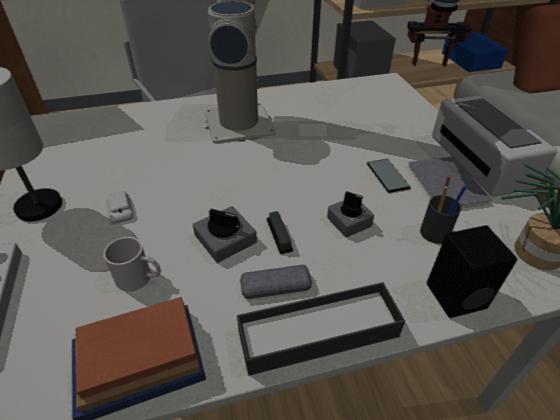

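View pics/side0.png

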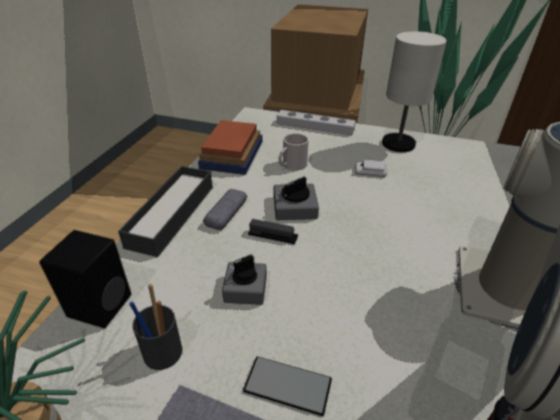

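The scene view shows the dial box at about (225,233) and the stop box at about (351,215). In the side view they are at (296,200) and (245,282). I'll zoom in on both.

Run:
```python
import cv2,numpy as np
a=cv2.imread("pics/scene0.png");b=cv2.imread("pics/side0.png")
def c(i,u,v,w=40,h=30): return cv2.convertScaleAbs(cv2.resize(i[v-h:v+h,u-w:u+w],(400,300),interpolation=cv2.INTER_CUBIC),alpha=1.8)
print('scale 5; origins: scene dial (185,203) stop (311,185); side dial (256,170), stop (205,250)')
cv2.imwrite("pics/z.png",np.vstack([np.hstack([c(a,225,233),c(a,351,215)]),np.hstack([c(b,296,200),c(b,245,280)])]))
```

```text
scale 5; origins: scene dial (185,203) stop (311,185); side dial (256,170), stop (205,250)
```

View pics/z.png

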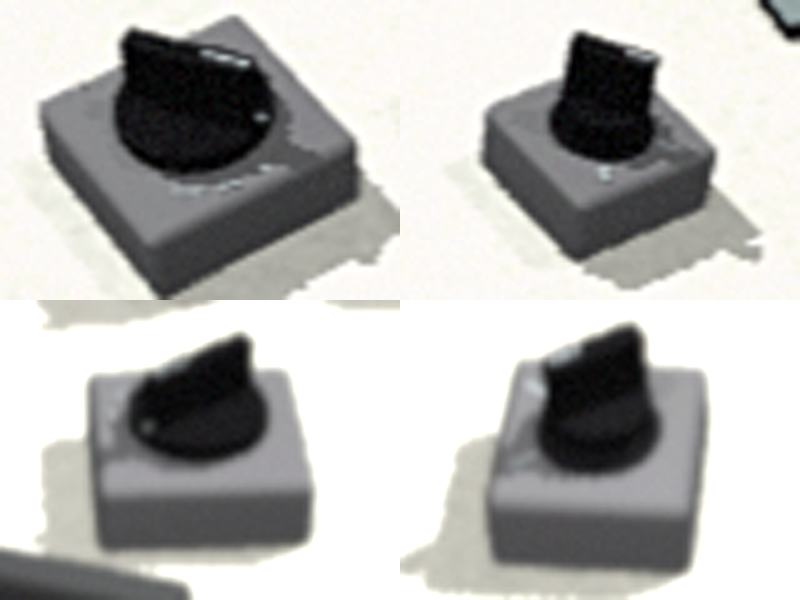

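```bash
cat > geo.py <<'E'
import numpy as np
from scipy.optimize import least_squares
def unproj(d,uv,z):
    ray=d["R"].T@np.array([(uv[0]-d["cx"])/d["fx"],(uv[1]-d["cy"])/d["fy"],1]); c=-d["R"].T@d["t"]
    return c+ray*(z-c[2])/ray[2]
def proj(d,X):
    p=np.asarray(X)@d["R"].T+d["t"]; return np.c_[p[:,0]/p[:,2]*d["fx"]+d["cx"],p[:,1]/p[:,2]*d["fy"]+d["cy"]]
E
python3 - <<'E'
from geo import *
np.set_printoptions(precision=1,suppress=True)
S=dict(np.load("pics/scene0.npz"));D=dict(np.load("pics/side0.npz"))
def P(l,ox,oy): return np.array(l)/5-0.5+0.1+[ox,oy]
data={"dial":(120,P([(42,105),(235,15),(357,140),(155,248)],185,203),P([(163,298),(357,188),(48,150)],185,203),P([(90,77),(292,75),(312,195),(97,198)],256,170),P([(102,250),(312,245)],256,170)),
"stop":(90,P([(85,108),(315,155),(180,210)],311,185),P([(180,260),(315,190),(85,155)],311,185),P([(125,65),(307,72),(295,212),(90,207)],205,250),P([(290,272),(92,260)],205,250))}
lines={"dial":[(S,P([(200,52),(250,65)],185,203),93),(D,P([(148,78),(185,60)],256,170),93)],
"stop":[(S,P([(225,47),(257,60)],311,185),98),(D,P([(145,58),(180,48)],205,250),98)]}
for n,(w,st,sb,dt,db) in data.items():
    obs=[(S,st,45),(S,sb,0),(D,dt,45),(D,db,0)]
    pts=[[unproj(d,u,z) for u in l] for d,l,z in obs]
    print(n);[print(z,np.array(p)[:,:2].tolist()) for p,(d,l,z) in zip(pts,obs)]
    allp=np.vstack(pts)[:,:2]
    def model(p):
        c,s=np.cos(p[2]),np.sin(p[2]); h=w/2
        return np.array([(p[0]+c*i*h-s*j*h,p[1]+s*i*h+c*j*h) for i in(-1,1) for j in(-1,1)])
    def res(p):
        r=[]
        for d,l,z in obs:
            uv=proj(d,np.c_[model(p),np.full(4,z)])
            for u in l: e=uv-u; r+=list(e[np.argmin((e**2).sum(1))])
        return r
    best=min((least_squares(res,[*((np.array(pts[2])[:,:2]).mean(0)),a],loss="soft_l1") for a in np.linspace(-.7,.7,8)),key=lambda r:r.cost)
    print("fit",best.x,"rms px",np.sqrt(np.mean(np.square(res(best.x)))))
    for d,l,z in lines[n]:
        q=[unproj(d,u,z)[:2] for u in l]; v=q[1]-q[0]; print(" line",q,"ang",np.degrees(np.arctan2(v[1],v[0])))
E
```

```text
dial
45 [[524.5388671395582, -213.6625961061193], [482.74187270619643, -108.28490571090519], [588.8575267416371, -66.62483315032077], [633.5588610126833, -173.3015922698217]]
0 [[625.8476096544462, -172.76888260138008], [578.8825203274797, -65.88884399413826], [511.3431801709943, -215.2595290053879]]
45 [[625.7447598329059, -167.5588233444861], [514.8062787132976, -206.70817991831586], [477.37230463295066, -98.96003763912142], [586.3430033282827, -60.09402577769413]]
0 [[586.9868665355041, -71.42145668013552], [477.37748634535296, -112.26196580322255]]
fit [ 552.2 -139.5    0.4] rms px 1.3607444552407784
 line [array([ 558.1, -135.4]), array([ 573.2, -113.8])] ang 54.98286479875088
 line [array([ 573.9, -110.1]), array([ 559.8, -133. ])] ang -121.57111708459948
stop
45 [[549.4522984061001, 135.0318601342476], [613.529160948328, 236.79772075894385], [633.0335331485574, 154.62493723363474]]
0 [[626.4240460386918, 162.97834768312117], [596.719440231945, 252.52333369185146], [539.5096128165176, 142.78716648364662]]
45 [[623.0965595131081, 161.7029384833345], [542.5434068598526, 139.9998822995883], [520.3945340899131, 219.49298636582034], [604.048777881299, 243.87927795592452]]
0 [[524.5924434313405, 216.0940085192351], [609.9151885844674, 236.87597326818707]]
fit [574.8 189.9   0.3] rms px 1.6511494334474852
 line [array([578.4, 194.4]), array([591.8, 206. ])] ang 40.707419515978394
 line [array([592.8, 202.5]), array([580.9, 192.4])] ang -139.3980183918218
```

The manual's scale: shifts go in shares of 250 mm and turns go in shares of pi/2 rad. Converting my numbers, -35 mm / 250 = -0.14, -20 mm / 250 = -0.08.

```bash
python3 jog.py '{"segments":[[-0.14, -0.08, 0, 0, 0, 0], [-0.14, -0.08, 0, 0, 0, 0], [-0.14, -0.08, 0, 0, 0, 0], [-0.14, -0.08, 0, 0, 0, 0], [-0.14, -0.08, 0, 0, 0, 0]]}' 88
python3 jog.py '{"segments":[[-0.14, -0.08, 0, 0, 0, 0], [-0.14, -0.08, 0, 0, 0, 0], [-0.14, -0.08, 0, 0, 0, 0], [-0.14, -0.08, 0, 0, 0, 0], [-0.14, -0.08, 0, 0, 0, 0]]}'
python3 jog.py '{"segments":[[-0.14, -0.08, 0, 0, 0, 0], [-0.14, -0.08, 0, 0, 0, 0], [-0.14, -0.08, 0, 0, 0, 0], [-0.14, -0.08, 0, 0, 0, 0], [0, 0, 0, 0, 0, 0.0764]]}'
python3 jog.py '{"segments":[[0, 0, 0, 0, 0, 0.0764], [0, 0, 0, 0, 0, 0.0764], [0, 0, 0, 0, 0, 0.0764], [0, 0, 0, 0, 0, 0.0764], [0, 0, 0, 0, 0, 0.0764]]}'
python3 jog.py '{"segments":[[0, 0, 0, 0, 0, 0.0764], [0, 0, 0, 0, 0, 0.0764], [0, 0, 0, 0, 0, 0.0764], [0, 0, 0, 0, 0, 0.0764], [0, 0, 0, 0, 0, 0.0764]]}'
python3 jog.py '{"segments":[[0, 0, 0, 0, 0, 0.0764], [0, 0, 0, 0, 0, 0.0764], [0, 0, 0, 0, 0, 0.0764], [0, 0, 0, 0, 0, 0.0764], [0, 0, 0, 0, 0, 0.0764]]}'
python3 jog.py '{"segments":[[0, 0, 0, 0, 0, 0], [0, 0, 0, 0, 0, 0]]}'
python3 - <<'E'
from workcell import ctrl
import cv2,numpy as np
from geo import *
d=ctrl.get_image("wrist"); cv2.imwrite("pics/w1.png",d["img"][:,:,::-1]); np.savez("pics/w1.npz",**d)
print(-d["R"].T@d["t"]); o=ctrl.get_obs(); print(o["qpos"],o["ee_pos"],o["orientation"])
S=dict(np.load("pics/scene0.npz")); print("cup base",unproj(S,(437,238),0),"mug",unproj(S,(130,287),0))
E
```

```text
t: 0.52
ee_pos: [312.9, 455.2, 239.4]
orientation: [-0.434, -3.111, 0.001]
ft_force: [1.0, -0.0, -0.5]
width: 88.0
grasp_force: 0.0
t: 0.93
ee_pos: [454.0, 310.9, 239.5]
orientation: [-0.435, -3.111, 0.0]
ft_force: [0.9, -0.4, -0.0]
width: 87.9
grasp_force: 0.0
t: 1.35
ee_pos: [570.0, 192.7, 239.6]
orientation: [0.622, 3.077, -0.001]
ft_force: [0.2, 0.3, -0.3]
width: 87.6
grasp_force: 0.0
t: 1.77
ee_pos: [565.6, 197.2, 239.2]
orientation: [-1.511, -2.753, 0.001]
ft_force: [-0.1, -0.6, -0.8]
width: 87.9
grasp_force: 0.0
t: 2.18
ee_pos: [565.5, 197.3, 239.2]
orientation: [-2.258, -2.184, 0.001]
ft_force: [0.5, -0.9, -0.7]
width: 88.1
grasp_force: 0.0
t: 2.6
ee_pos: [565.5, 197.3, 239.3]
orientation: [-2.802, -1.42, 0.001]
ft_force: [0.4, -0.5, -0.3]
width: 88.3
grasp_force: 0.0
t: 2.77
ee_pos: [565.6, 197.3, 239.4]
orientation: [-2.796, -1.433, 0.001]
ft_force: [0.4, -0.1, 0.2]
width: 88.2
grasp_force: 0.0
[614.14081605 264.1108827  384.43677767]
[3.15781611e-01 3.85848860e-01 1.68897468e+00 4.48292821e-05
 1.06736348e+00 9.38985866e-01] [565.60404251 197.32201403 239.40879014] [-2.79542094e+00 -1.43331577e+00  9.12247655e-04]
cup base [690.83439152 386.59415862   0.        ] mug [ 647.72826847 -376.49937277    0.        ]
```

View pics/w1.png

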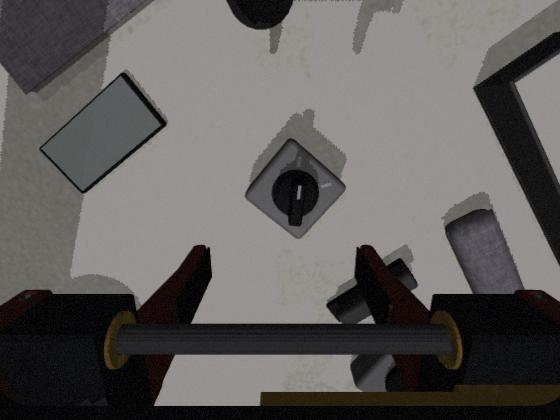

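The wrist view shows the stop box with top corners near (291,139), (345,187), (299,238) and (246,194). Its pointer points up the image. I'll enlarge it to fit the pose.

Run:
```python
import cv2
a=cv2.imread("pics/w1.png")[130:250,236:356]
cv2.imwrite("pics/w1z.png",cv2.convertScaleAbs(cv2.resize(a,None,fx=5,fy=5,interpolation=cv2.INTER_CUBIC),alpha=2.5))
```

```text
(no output)
```

View pics/w1z.png

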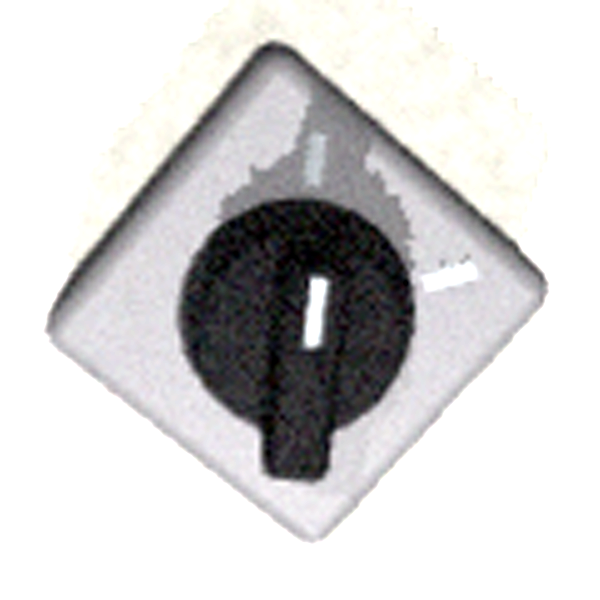

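Run:
```python
from geo import *
np.set_printoptions(precision=2,suppress=True)
W=dict(np.load("pics/w1.npz"))
U=lambda u,v,z:unproj(W,(u/5-.4+236,v/5-.4+130),z)[:2]
ang=lambda a,b:np.arctan2(*(b-a)[::-1])
l=[U(314,348,98),U(318,278,98)];s=[U(316,185,45),U(318,135,45)];r=[U(425,282,45),U(478,268,45)]
for n,q in zip("lsr",(l,s,r)): print(n,q,ang(*q))
A=np.array([s[1]-s[0],-(r[1]-r[0])]).T; k=np.linalg.solve(A,r[0]-s[0]); print("tick axis",s[0]+k[0]*(s[1]-s[0]))
c=[U(278,60,45),U(52,332,45),U(313,535,45),U(542,290,45)]; print("corners",c,np.mean(c,0),[np.linalg.norm(c[i]-c[i-1]) for i in range(4)],[ang(c[i-1],c[i]) for i in range(4)])
print("disc centre z56..66", U(297,317,66)); print("bar end",U(296,475,98), "line outer radius end",l[1])
```

```text
l [array([581.49, 191.66]), array([590.32, 202.98])] 0.9086950713684382
s [array([597.98, 209.88]), array([604.85, 218.98])] 0.9243114302569385
r [array([605.77, 176.22]), array([617.69, 171.78])] -0.35684883502793185
tick axis [579.86 185.88]
corners [array([607.06, 237.92]), array([527.22, 217.74]), array([547.88, 138.97]), array([627.05, 158.57])] [577.3 188.3] [np.float64(81.8348931919386), np.float64(82.35265280572065), np.float64(81.43699388384275), np.float64(81.56391361994494)] [np.float64(1.8176091854063363), np.float64(-2.894004675562612), np.float64(-1.314289756963002), np.float64(0.24267017671800487)]
disc centre z56..66 [578.84 191.61]
bar end [562.99 171.52] line outer radius end [590.32 202.98]
```

In the tool's units: 35 mm / 250 = 0.14, 14.4 mm / 250 = 0.0576, 0.067 rad / 1.5708 = 0.0427.

```bash
python3 jog.py '{"segments":[[-0.002, 0.0576, 0, 0, 0, 0], [0, 0, 0, 0, 0, 0.0427], [0, 0, 0.14, 0, 0, 0], [0, 0, 0.14, 0, 0, 0], [0, 0, 0.14, 0, 0, 0]]}'
python3 jog.py '{"segments":[[0, 0, 0.1, 0, 0, 0], [0, 0, 0.06, 0, 0, 0], [0, 0, 0, 0, 0, 0], [0, 0, 0, 0, 0, 0]]}'
python3 - <<'E'
from workcell import ctrl
import cv2,numpy as np
ims=[ctrl.get_image(n)["img"][:,:,::-1] for n in("wrist","side")]
cv2.imwrite("pics/w2.png",np.hstack([ims[0][120:420,100:500],cv2.resize(ims[1][210:330,165:325],(400,300))]))
E
```

```text
t: 3.23
ee_pos: [578.6, 188.0, 134.2]
orientation: [2.843, 1.336, 0.004]
ft_force: [-0.2, 0.6, -0.4]
width: 87.8
grasp_force: 0.0
t: 3.57
ee_pos: [577.4, 188.0, 94.0]
orientation: [-2.844, -1.335, 0.002]
ft_force: [0.2, -0.3, 0.0]
width: 87.6
grasp_force: 0.0
```

View pics/w2.png

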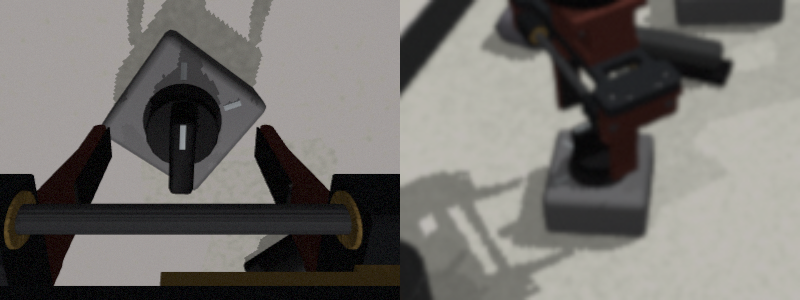

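The bar, at column 182, is midway between the fingers at 108 and 256 and lies parallel to them. Next I lower 6 mm and close.

In the tool's units: 6 mm / 250 = 0.024.

```bash
python3 jog.py '{"segments":[[0, 0, 0.024, 0, 0, 0], [0, 0, 0, 0, 0, 0]]}' 12
for i in 1 2 ; do python3 jog.py '{"segments":[[0, 0, 0, 0, 0, 0], [0, 0, 0, 0, 0, 0], [0, 0, 0, 0, 0, 0], [0, 0, 0, 0, 0, 0], [0, 0, 0, 0, 0, 0]]}'; done
```

```text
t: 3.83
ee_pos: [577.7, 188.6, 89.2]
orientation: [2.844, 1.334, 0.002]
ft_force: [-0.9, 1.0, -0.7]
width: 77.7
grasp_force: 0.0
t: 4.25
ee_pos: [577.2, 188.6, 88.8]
orientation: [2.844, 1.334, 0.0]
ft_force: [-0.8, -0.3, -0.3]
width: 44.8
grasp_force: 0.0
t: 4.67
ee_pos: [577.1, 188.6, 88.7]
orientation: [-2.845, -1.333, 0.0]
ft_force: [-0.1, 0.5, -0.2]
width: 14.0
grasp_force: 29.8
```

In the tool's units: 3 mm / 250 = 0.012.

```bash
python3 jog.py '{"segments":[[0, 0, 0.012, 0, 0, 0], [0, 0, 0.012, 0, 0, 0], [0, 0, 0.012, 0, 0, 0], [0, 0, 0, 0, 0, 0], [0, 0, 0, 0, 0, 0]]}'
```

```text
t: 5.08
ee_pos: [577.1, 188.6, 79.8]
orientation: [-2.845, -1.333, 0.0]
ft_force: [-1.9, -0.4, 6.9]
width: 13.9
grasp_force: 29.8
```

In the tool's units: 0.1 rad / 1.5708 = 0.0637.

```bash
python3 jog.py '{"segments":[[0, 0, 0, 0, 0, 0.0637], [0, 0, 0, 0, 0, 0.0637], [0, 0, 0, 0, 0, 0.0637]]}'
python3 - <<'E'
from workcell import ctrl
o=ctrl.get_obs();print(o["ft_force"],o["moment"])
E
python3 jog.py '{"segments":[[0, 0, 0, 0, 0, 0.0637], [0, 0, 0, 0, 0, 0.0637], [0, 0, 0, 0, 0, 0.0637], [0, 0, 0, 0, 0, 0.0637], [0, 0, 0, 0, 0, 0.0637]]}'
python3 jog.py '{"segments":[[0, 0, 0, 0, 0, 0.0637], [0, 0, 0, 0, 0, 0.0637], [0, 0, 0, 0, 0, 0.0637], [0, 0, 0, 0, 0, 0.0764], [0, 0, 0, 0, 0, 0]]}'
python3 jog.py '{"segments":[[0, 0, 0, 0, 0, 0], [0, 0, 0, 0, 0, 0]]}'
python3 - <<'E'
from workcell import ctrl
o=ctrl.get_obs();print(o["ft_force"],o["moment"],o["qpos"])
E
```

```text
t: 5.33
ee_pos: [577.2, 188.5, 79.9]
orientation: [3.014, 0.887, 0.0]
ft_force: [-2.4, -0.9, 7.6]
width: 13.7
grasp_force: 29.9
[-2.35605817 -0.9108699   7.55558955] [-0.26043975  0.50729619  0.0274058 ]
t: 5.75
ee_pos: [577.3, 188.3, 79.9]
orientation: [3.139, 0.114, 0.0]
ft_force: [-2.0, -2.4, 5.9]
width: 13.7
grasp_force: 29.9
t: 6.17
ee_pos: [577.2, 188.1, 79.9]
orientation: [3.093, -0.545, 0.0]
ft_force: [-1.8, -1.8, 5.9]
width: 13.7
grasp_force: 29.9
t: 6.33
ee_pos: [577.2, 188.1, 79.9]
orientation: [3.095, -0.536, 0.0]
ft_force: [-2.5, -2.5, 6.1]
width: 13.4
grasp_force: 29.9
[-2.46420367 -2.51162603  6.08656475] [-0.43205601  0.43338955  0.0090073 ] [ 2.95731187e-01  6.11738047e-01  1.75553298e+00 -8.93139452e-04
  7.74463093e-01  2.20998361e+00]
```

In the tool's units: 0.03 rad / 1.5708 = 0.0191.

```bash
python3 jog.py '{"segments":[[0, 0, 0, 0, 0, 0.0255], [0, 0, 0, 0, 0, 0.0191], [0, 0, 0, 0, 0, 0], [0, 0, 0, 0, 0, 0]]}'
python3 - <<'E'
from workcell import ctrl
import cv2,numpy as np
o=ctrl.get_obs();print(o["ft_force"],o["moment"],o["qpos"])
i=ctrl.get_image("wrist")["img"][:,:,::-1]
cv2.imwrite("pics/w3.png",cv2.convertScaleAbs(cv2.resize(i[120:345,130:430],None,fx=2.5,fy=2.5,interpolation=cv2.INTER_CUBIC),alpha=2))
E
```

```text
t: 6.67
ee_pos: [577.3, 188.1, 79.9]
orientation: [3.075, -0.64, 0.001]
ft_force: [-1.8, -3.0, 6.8]
width: 14.0
grasp_force: 30.6
[-1.77500555 -3.04391725  6.75953307] [-0.48725935  0.55340395  0.77519933] [ 2.95995321e-01  6.11717937e-01  1.75545228e+00 -1.86315297e-03
  7.74394609e-01  2.27874383e+00]
```

View pics/w3.png

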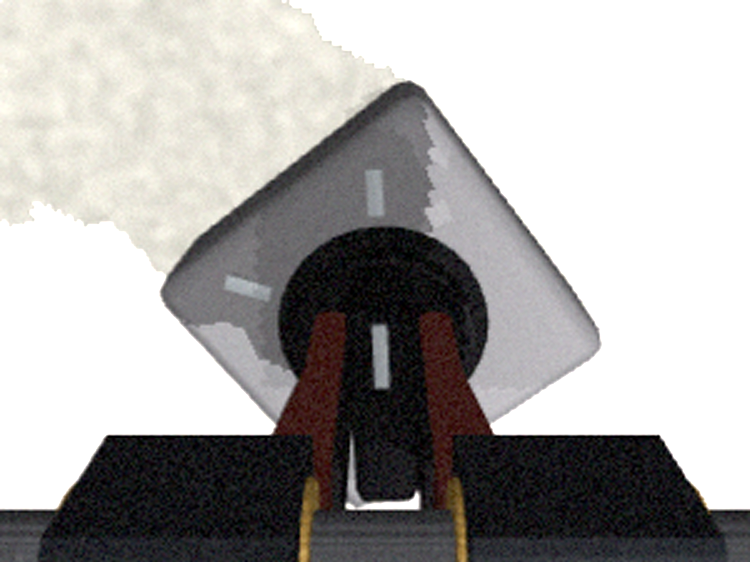

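The pointer at (380,355) lines up with the released tick at (375,190), and the 0.78 N m moment shows it is at the end stop. I'll let it rise, then release.

In the tool's units: -3 mm / 250 = -0.012.

```bash
python3 jog.py '{"segments":[[0, 0, -0.012, 0, 0, 0], [0, 0, -0.012, 0, 0, 0], [0, 0, -0.012, 0, 0, 0], [0, 0, 0, 0, 0, 0], [0, 0, 0, 0, 0, 0]]}'
python3 jog.py '{"segments":[[0, 0, 0, 0, 0, 0], [0, 0, 0, 0, 0, 0], [0, 0, 0, 0, 0, 0], [0, 0, 0, 0, 0, 0], [0, 0, 0, 0, 0, 0]]}' 88
python3 jog.py '{"segments":[[0, 0, 0, 0, 0, 0], [0, 0, 0, 0, 0, 0], [0, 0, -0.08, 0, 0, 0], [0, 0, -0.16, 0, 0, 0], [0, 0, -0.16, 0, 0, 0]]}'
python3 jog.py '{"segments":[[0, 0, -0.16, 0, 0, 0], [0, 0, -0.04, 0, 0, 0], [0, 0, 0, 0, 0, 0], [0, 0, 0, 0, 0, 0]]}'
python3 - <<'E'
from workcell import ctrl
import cv2,numpy as np
d=ctrl.get_image("wrist"); np.savez("pics/w4.npz",**d);i=d["img"][:,:,::-1];cv2.imwrite("pics/w4full.png",i)
s=ctrl.get_image("side")["img"][:,:,::-1]
f=lambda i:cv2.convertScaleAbs(cv2.resize(i,(400,400),interpolation=cv2.INTER_CUBIC),alpha=2)
cv2.imwrite("pics/w4.png",np.hstack([f(i[120:260,220:360]),f(s[230:330,195:295])]))
print(ctrl.get_obs()["qpos"])
E
```

```text
t: 7.13
ee_pos: [577.2, 188.2, 88.6]
orientation: [3.074, -0.643, 0.0]
ft_force: [0.2, -4.4, 1.9]
width: 14.3
grasp_force: 30.7
t: 7.55
ee_pos: [577.1, 188.7, 88.5]
orientation: [-3.074, 0.645, 0.0]
ft_force: [-1.4, -0.1, 0.3]
width: 44.0
grasp_force: 0.0
t: 7.97
ee_pos: [575.8, 188.2, 188.2]
orientation: [3.073, -0.644, -0.006]
ft_force: [0.7, -0.1, 0.6]
width: 77.1
grasp_force: 0.0
t: 8.3
ee_pos: [576.9, 188.5, 238.5]
orientation: [-3.075, 0.644, -0.001]
ft_force: [-1.2, 0.3, 0.4]
width: 88.0
grasp_force: 0.0
[2.96135689e-01 4.00328579e-01 1.67400971e+00 5.14618220e-05
 1.07087038e+00 2.28016889e+00]
```

View pics/w4.png

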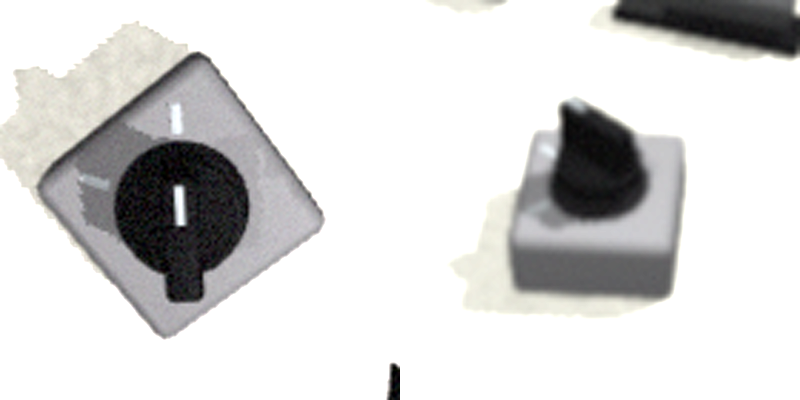

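The pointer is on the released tick and the knob is up. I'm moving on to the dial.

In the tool's units: 38.8 mm / 250 = 0.1552, 13.8 mm / 250 = 0.0552.

```bash
python3 jog.py '{"segments":[[0.0552, 0.1552, 0, 0, 0, 0], [0.0552, 0.1552, 0, 0, 0, 0], [0.0552, 0.1552, 0, 0, 0, 0], [0.0552, 0.1552, 0, 0, 0, 0], [0.0552, 0.1552, 0, 0, 0, 0]]}'
python3 jog.py '{"segments":[[0.0552, 0.1552, 0, 0, 0, 0], [0.0552, 0.1552, 0, 0, 0, 0], [0.0552, 0.1552, 0, 0, 0, 0], [0, 0, 0, 0, 0, -0.0764], [0, 0, 0, 0, 0, -0.0764]]}'
python3 jog.py '{"segments":[[0, 0, 0, 0, 0, -0.0764], [0, 0, 0, 0, 0, -0.0764], [0, 0, 0, 0, 0, -0.0764], [0, 0, 0, 0, 0, -0.0764], [0, 0, 0, 0, 0, -0.0764]]}'
python3 jog.py '{"segments":[[0, 0, 0, 0, 0, -0.0764], [0, 0, 0, 0, 0, -0.0764], [0, 0, 0, 0, 0, -0.0764], [0, 0, 0, 0, 0, -0.0764], [0, 0, 0, 0, 0, -0.0573]]}'
python3 jog.py '{"segments":[[0, 0, 0, 0, 0, 0], [0, 0, 0, 0, 0, 0]]}'
python3 - <<'E'
from workcell import ctrl
import cv2,numpy as np
d=ctrl.get_image("wrist"); np.savez("pics/w5.npz",**d);i=d["img"][:,:,::-1];cv2.imwrite("pics/w5full.png",i)
cv2.imwrite("pics/w5.png",cv2.convertScaleAbs(cv2.resize(i[115:265,200:400],None,fx=4,fy=4,interpolation=cv2.INTER_CUBIC),alpha=2.2))
print(ctrl.get_obs()["qpos"])
E
```

```text
t: 8.82
ee_pos: [560.8, -18.4, 236.2]
orientation: [3.074, -0.643, -0.007]
ft_force: [1.0, -0.2, -0.2]
width: 87.9
grasp_force: 0.0
t: 9.23
ee_pos: [552.0, -142.5, 236.1]
orientation: [-3.129, 0.27, 0.007]
ft_force: [-0.1, 0.5, -0.4]
width: 87.8
grasp_force: 0.0
t: 9.65
ee_pos: [552.4, -139.8, 236.1]
orientation: [-3.066, -0.674, 0.006]
ft_force: [-0.5, -0.4, -0.3]
width: 87.7
grasp_force: 0.0
t: 10.07
ee_pos: [552.4, -139.7, 236.1]
orientation: [-2.752, -1.509, 0.005]
ft_force: [0.5, -0.5, 0.1]
width: 87.6
grasp_force: 0.0
t: 10.23
ee_pos: [552.7, -139.8, 236.8]
orientation: [-2.76, -1.497, 0.004]
ft_force: [-0.3, -0.3, -0.2]
width: 87.5
grasp_force: 0.0
[-2.68653260e-01  3.47645008e-01  1.75319744e+00  7.40531785e-06
  1.04344632e+00  3.08364377e-01]
```

View pics/w5.png

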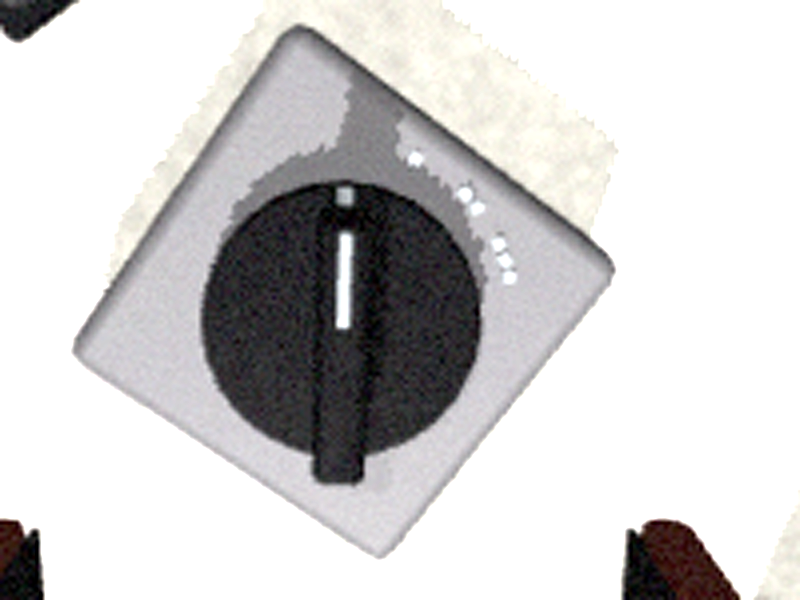

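The dial box's corners in the crop are (300,45), (82,345), (380,550) and (608,268), and the pointer runs from (342,328) to (346,235).

Run:
```python
from geo import *
from workcell import ctrl
from scipy.spatial.transform import Rotation as Ro
np.set_printoptions(precision=2,suppress=True)
W=dict(np.load("pics/w5.npz"))
U=lambda u,v,z:unproj(W,(u/4-.4+200,v/4-.4+115),z)[:2]
ang=lambda a,b:np.arctan2(*(b-a)[::-1])
print("line",ang(U(342,328,93),U(346,235,93)),U(346,235,93),"bar end",U(338,480,93),"bar ang",ang(U(338,480,93),U(345,240,93)))
c=[U(300,42,45),U(82,347,45),U(380,550,45),U(610,268,45)]; print("corners",np.mean(c,0),[np.linalg.norm(c[i]-c[i-1]) for i in range(4)],[ang(c[i-1],c[i]) for i in range(4)])
dots=[U(416,159,45),U(471,201,45),U(504,261,45)]
C=np.mean(c,0); print("dots",[(np.linalg.norm(q-C),ang(C,q)) for q in dots])
print("disc",U(342,320,59))
o=ctrl.get_obs();R=Ro.from_rotvec(o["orientation"]).as_matrix()
print(o["ee_pos"],"xang",np.arctan2(R[1,0],R[0,0]),"to C in tool",R.T@(np.r_[C,81]-o["ee_pos"]))
```

```text
line 0.9551538875774511 [ 572.09 -116.23] bar end [ 535.11 -169.67] bar ang 0.9686548012590747
corners [ 554.86 -141.97] [np.float64(109.18502450331248), np.float64(108.54854380441718), np.float64(110.73371098033289), np.float64(111.08991363987357)] [np.float64(1.951761201700833), np.float64(-2.792519219294004), np.float64(-1.2131289074020355), np.float64(0.3634777303273803)]
dots [(np.float64(48.42583642464085), np.float64(0.5574354603694252)), (np.float64(48.50734879050518), np.float64(0.14552634651972507)), (np.float64(48.83253339194541), np.float64(-0.2701974175102911))]
disc [ 554.96 -141.22]
[ 552.94 -139.88  237.15] xang 0.9937759988159741 to C in tool [ -0.57   3.15 156.15]
```

In the tool's units: 38 mm / 250 = 0.152, 20 mm / 250 = 0.08, 0.03 rad / 1.5708 = 0.0191.

```bash
python3 jog.py '{"segments":[[-0.002, 0.012, 0, 0, 0, 0.0191], [0, 0, 0.152, 0, 0, 0], [0, 0, 0.152, 0, 0, 0], [0, 0, 0.152, 0, 0, 0], [0, 0, 0.08, 0, 0, 0]]}'
python3 jog.py '{"segments":[[0, 0, 0.048, 0, 0, 0], [0, 0, 0.032, 0, 0, 0], [0, 0, 0, 0, 0, 0], [0, 0, 0, 0, 0, 0]]}' 12
for i in 1 2; do python3 jog.py '{"segments":[[0, 0, 0, 0, 0, 0], [0, 0, 0, 0, 0, 0], [0, 0, 0, 0, 0, 0], [0, 0, 0, 0, 0, 0], [0, 0, 0, 0, 0, 0]]}';done
```

```text
t: 10.7
ee_pos: [553.4, -141.4, 100.4]
orientation: [-2.78, -1.455, 0.006]
ft_force: [-1.2, -0.1, -0.5]
width: 87.4
grasp_force: 0.0
t: 11.03
ee_pos: [556.5, -142.3, 85.3]
orientation: [2.781, 1.459, 0.001]
ft_force: [-0.1, -0.1, 0.3]
width: 64.8
grasp_force: 0.0
t: 11.45
ee_pos: [556.2, -142.2, 85.3]
orientation: [2.781, 1.46, 0.001]
ft_force: [-0.3, -0.2, -0.4]
width: 31.3
grasp_force: 0.0
t: 11.87
ee_pos: [554.3, -141.2, 84.5]
orientation: [-2.779, -1.459, 0.004]
ft_force: [-5.4, 4.0, 6.6]
width: 13.6
grasp_force: 30.0
```

In the tool's units: 0.08 rad / 1.5708 = 0.0509.

```bash
python3 jog.py '{"segments":[[0, 0, 0, 0, 0, 0.0509], [0, 0, 0, 0, 0, 0.0509], [0, 0, 0, 0, 0, 0.0509], [0, 0, 0, 0, 0, 0.0509], [0, 0, 0, 0, 0, 0.0509]]}'
python3 jog.py '{"segments":[[0, 0, 0, 0, 0, 0.0509], [0, 0, 0, 0, 0, 0.0509], [0, 0, 0, 0, 0, 0.0509], [0, 0, 0, 0, 0, 0.0509], [0, 0, 0, 0, 0, 0.0509]]}'
python3 jog.py '{"segments":[[0, 0, 0, 0, 0, 0.0509], [0, 0, 0, 0, 0, 0.0509], [0, 0, 0, 0, 0, 0.0509], [0, 0, 0, 0, 0, 0.0509], [0, 0, 0, 0, 0, 0.0509]]}'
python3 jog.py '{"segments":[[0, 0, 0, 0, 0, 0.0127], [0, 0, 0, 0, 0, 0], [0, 0, 0, 0, 0, 0], [0, 0, 0, 0, 0, 0]]}'
python3 - <<'E'
from workcell import ctrl
import cv2,numpy as np
from scipy.spatial.transform import Rotation as Ro
o=ctrl.get_obs();R=Ro.from_rotvec(o["orientation"]).as_matrix()
print("xang",np.arctan2(R[1,0],R[0,0]),o["ft_force"],o["moment"],o["qpos"])
d=ctrl.get_image("wrist");np.savez("pics/w6.npz",**d);i=d["img"][:,:,::-1]
cv2.imwrite("pics/w6.png",cv2.convertScaleAbs(cv2.resize(i[120:345,130:430],None,fx=2.6,fy=2.6,interpolation=cv2.INTER_CUBIC),alpha=2.2))
E
```

```text
t: 12.28
ee_pos: [554.5, -141.5, 84.5]
orientation: [-3.016, -0.872, 0.004]
ft_force: [-4.1, 1.9, 4.0]
width: 13.9
grasp_force: 30.0
t: 12.7
ee_pos: [554.7, -141.8, 84.5]
orientation: [-3.13, -0.256, 0.004]
ft_force: [-3.4, 1.6, 3.5]
width: 13.7
grasp_force: 30.0
t: 13.12
ee_pos: [554.7, -142.1, 84.5]
orientation: [3.119, -0.37, -0.004]
ft_force: [-4.4, -0.8, 2.4]
width: 13.7
grasp_force: 30.0
t: 13.45
ee_pos: [554.7, -142.2, 84.5]
orientation: [3.117, -0.393, -0.004]
ft_force: [-5.5, -1.5, 4.2]
width: 13.8
grasp_force: 30.0
xang -0.2507069306069975 [-5.50291994 -1.49005226  4.21440209] [-0.20947633  0.97810591  0.2753648 ] [-2.71372652e-01  5.67858053e-01  1.83223524e+00 -8.78697517e-04
  7.43913036e-01  1.55077723e+00]
```

View pics/w6.png

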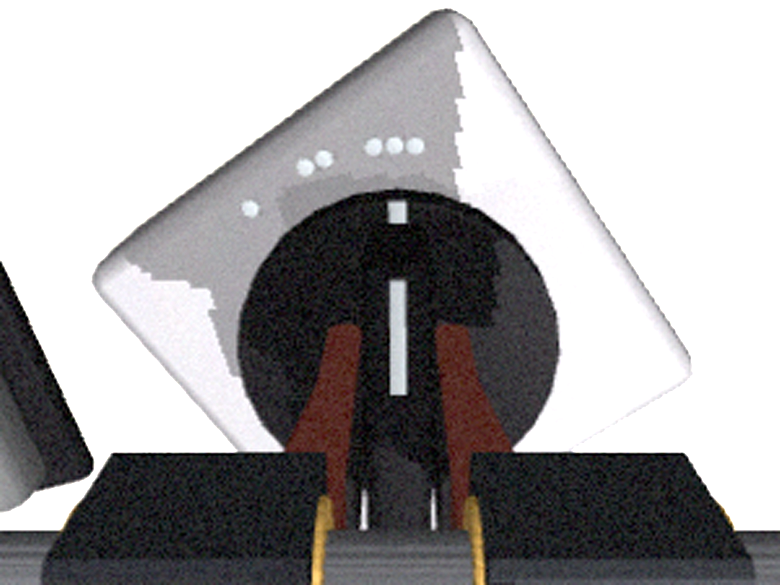

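The pointer, at column 398, stands at the three dots centred on (394,147). I'll check the angle in numbers, and whether it holds.

```bash
python3 jog.py '{"segments":[[0, 0, 0, 0, 0, 0], [0, 0, 0, 0, 0, 0], [0, 0, 0, 0, 0, 0], [0, 0, 0, 0, 0, 0], [0, 0, 0, 0, 0, 0]]}'
python3 - <<'E'
from geo import *
from workcell import ctrl
W=dict(np.load("pics/w6.npz"))
U=lambda u,v,z:unproj(W,(u/2.6-.3+130,v/2.6-.3+120),z)[:2]
ang=lambda a,b:np.arctan2(*(b-a)[::-1])
d=U(394.5,147,45); t0=U(397,212,59); l=[U(399,395,93),U(397,280,93)]
D=[U(250,209,45),U(314,163,45),d]
C=np.array([554.9,-141.7])
print("line ang",ang(*l),"tick",ang(C,t0),[ang(C,q) for q in D],[np.linalg.norm(q-C) for q in D])
o=ctrl.get_obs();print(o["moment"],o["ft_force"])
E
```

```text
t: 13.92
ee_pos: [554.7, -142.1, 84.5]
orientation: [3.117, -0.393, -0.004]
ft_force: [-5.1, -1.7, 4.9]
width: 13.7
grasp_force: 30.0
line ang -0.23432321216958216 tick -0.2834926667845108 [np.float64(0.5781932976307596), np.float64(0.1580860608477621), np.float64(-0.26225452171214825)] [np.float64(48.081073901832404), np.float64(48.11567326809003), np.float64(48.1151002568318)]
[-0.17129398  0.99169936  0.23868946] [-5.10205346 -1.67129732  4.90573512]
```

```bash
python3 -c "
from workcell import ctrl
print(ctrl.close_job())"
```

```text
the job is handed in; nothing more can be done
None
```

The job is handed in: the stop knob was pushed down, turned to its released mark and came up there, then the dial was turned to the third click, where the gripper still holds it (measured about 1.2 rad, at 13.9 s of the 53 s limit).

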